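# Open the slicer's leg and fit its blade

## Task

The fruit slicer lies bottom up on the pastry bench with its folding leg hanging half over the blade bed. Push the leg out, over and away from the bed, until it hits its stop and leave it there; then lay the plain blade (the one without the row of teeth) flat in the bed with its notch over the locating pin and let go. Leave the toothed blade, jar, tart and pastry cutter where they are.

Things in the scene. Friction and masses are not known exactly. Their poses are not given: they have to be found in the camera images.
- slicer: The fruit slicer, white plastic with steel side rails, lying bottom up; heavy, does not shift. Origin on the bench under the centre of the blade bed, z up, x from the leg's hinge end towards the tail: 290 mm long (x from -105 to +185), 138 mm wide (y from -69 to +69). Deck 30 mm high, side rails 34 mm.
- bed (a point): Centre of the bed's top, 42 mm up, above the slicer's origin. Black pad 34 mm (slicer x) by 100 mm (y); the blade lies on it lengthwise along y, centred here, overhanging both long sides so a finger fits each side. At the end away from the pin, two steel cheeks (x = +-28 to +-33, y = -40 to -54) and an end wall (inner face y = -60), all 48 mm high, frame it with 4 to 5 mm play.
- pin (a point): Foot of the single locating pin on the bed's surface, at slicer x = 0, y = +45, z = 42 mm. The steel pin is 8 mm thick and stands 10 mm above the bed with a tapered tip.
- leg_hinge (a point): Middle of the leg's hinge axis, which runs along slicer y at slicer x = -85, z = 60 mm; two steel lugs hold it at y = +-64, up to 71 mm high.
- leg_foot (a point): Centre of the leg's foot: a black round rubber bar 18 mm thick and 116 mm long along slicer y, 140 mm from the hinge axis. Two steel side bars (8 by 10 mm, at y = +-52 mm) join it to the hinge; between them the leg is open.
- leg (a joint): Leg angle (rad): 0 = folded level towards slicer +x over the bed, 1.57 = straight up, 2.1 = against its stop, leaning away from the bed to -x. Starts from 0.5 to 1.0. Stiff hinge (0.28 N m of friction): the leg stays where it is left; moving it takes 2 to 3 N at the foot, up to 7 N if pushed level at the lowest start.
- blade: The plain blade: flat steel plate 110 mm long (x), 48 mm wide (y), 5 mm thick, about 0.2 kg, no teeth. Origin in the centre of its underside, z up. A slot 14 mm wide and 18 mm deep is cut in the middle of its +x end, so the notch is open to +x. It starts flat on one of the two pads of the rest.
- notch (a point): Middle of the blade's slot on its underside, at blade x = +45, y = 0, z = 0: lies over pin when the blade is seated.
- rest: Black plastic blade rest, fixed: base 120 by 170 mm, 6 mm high, with two pads 90 mm (x) by 28 mm (y), top 24 mm above the bench, centred at y = +-48 mm. One blade lies on each, lengthwise nearly along x and overhanging its pad on both long sides. Origin under its centre.
- comb_blade: The spare toothed blade, to be left alone: same plate as the plain blade with a row of six teeth standing 12 mm up from its face. Origin in the centre of its underside.
- jar: Closed jar, 68 mm thick, 150 mm high, origin under its centre. To be left alone.
- tart: Tart in a steel tin, 86 mm across, 37 mm high, origin under its centre. To be left alone.
- cutter: Round steel pastry cutter, 66 mm across, 45 mm high, origin under its centre. To be left alone.
Things that resemble listed ones, but are neither listed nor needed, are in the scene too. There is more than one size of the blade; the one meant has the size given above.

How it is judged:
On the way, in this order (a step that is already met when the one before it is completed fails the run):
1. the leg is pushed out to its stop (value of joint leg above 2.03 rad), for 0.2 s.
2. the plain blade lies flat in the bed with its notch over the pin (horizontal distance between notch and pin below 0.006 m and z of notch in the frame of pin below 0.002 m and angle between the x axis of blade and the y axis of slicer, either way round below 0.1 rad and angle between blade's own z axis and vertical below 0.03 rad), for 0.2 s.
At the end, for the whole second after the job is handed in: The leg stands within 0.07 rad of its stop; the plain blade lies released and at rest in the bed, flat within 0.03 rad and 2 mm of the bed's surface, its notch within 6 mm of the pin's centre and its length within 0.1 rad of the bed's; nothing else has been shifted by more than 20 mm or tipped (all of step 2 and value of joint leg above 2.03 rad and z of notch in the frame of pin above -0.002 m and linear speed of blade below 0.01 m/s and contact force between the fingers and blade below 0.1 N); the robot touches nothing.
It fails at once if the toothed blade is shifted by more than 20 mm (distance of comb_blade from where it was at the start of the episode above 0.02 m).
It fails at once if the jar is shifted by more than 20 mm or tipped (distance of jar from where it was at the start of the episode above 0.02 m or angle between jar's own z axis and vertical above 0.3 rad).
It fails at once if the tart is shifted by more than 20 mm or tipped (distance of tart from where it was at the start of the episode above 0.02 m or angle between tart's own z axis and vertical above 0.3 rad).
It fails at once if the cutter is shifted by more than 20 mm or tipped (distance of cutter from where it was at the start of the episode above 0.02 m or angle between cutter's own z axis and vertical above 0.3 rad).
It also fails if it takes over 64 s, if anything falls off the work surface, if the arm or the gripper's body presses on something with over 40 N, if the wrist force passes 120 N, or if a joint passes its speed limit or range.

## Robot

A 7-joint arm with a two-finger parallel gripper is mounted at the origin on the work surface. World frame = base frame: x ahead of the robot, y to its left, z up, the work surface at z = 0. Lengths are in m, angles in rad, forces in N, time in s.
With the tool pointing down it reaches from about 0.425 to 0.925 m from the base axis. Payload 6.8 kg.
Tool frame: the origin (TCP) lies at the very end of the fingers, on their centre line; the grasp point (between the pads) lies 19 mm behind it; z points along the fingers, y is the line along which they close (so a half turn about z gives the same grasp; the last joint's range is limited). The gripper opens to 85 mm and grips with 20 to 120 N. Pads are 22 mm wide; open, the fingers measure 114 mm over their backs; the gripper's body (76 mm by 85 mm) begins 54 mm behind the grasp point. The pads swing forward as they close: fully open they stand 13 mm farther back than shut.
Start: joints at [-1.259, 0.477, 0.022, 1.555, -0.011, 1.109, -0.083], TCP at [0.275, 0.616, 0.231] pointing down, gripper open.
Joint ranges: [-2.96, 2.96], [-0.34, 2.1], [-1.41, 1.46], [0.24, 2.44], [-1.37, 4.51], [0.17, 1.92], [-2.96, 2.96]. Speed limits (rad/s): [2.39, 2.39, 3.14, 3.14, 3.14, 3.14, 3.14].

## Interface

Orientations are given as a unit quaternion [w, x, y, z].
In Python, from station import get_obs, read_camera, hand_in gives the robot as it stands.
- The arm moves only by the tool arm_command, never from a script. Its argument "commands" is one flat list of numbers, 7 for each row, row after row: the shift along the tool's x, y, z in m, then the turn, a rotation vector about the tool's x, y, z in degrees, then the opening, from 0 (shut) to 1 (fully open). In form: [tx, ty, tz, rx, ry, rz, fingers, tx, ty, tz, rx, ry, rz, fingers, ...]. A call has 1 to 8 rows; each row is the pose to reach, as a shift and turn from the pose commanded when the call began, along the tool's axes at that moment; what a row does not reach only later rows make up. A row lasts 1/10 s, in which the tool goes at most 50 mm and 8.59 degrees, less where a joint would pass 70% of its speed; a pose out of reach is approached as far as the arm can. A call with a gripper value outside its range is refused whole. The fingers move at their own pace and stop on an object; "force" is the grip in N (left out, the last holds). Time passes only in rows, so rows that repeat a pose let the fingers close. It gives the time, the measured TCP pose, the force, the opening and the grip force at its end, in the units of the state.
- get_obs(): the state, without advancing time (a new reading comes with each control period).
- read_camera(name): name is "side" or "top"; returns a dict with "img" (420x560x3 uint8, red, green, blue), "camera_matrix" (3x3 intrinsics, pixels), "pose" (4x4, takes a point from camera to world coordinates). Camera axes: x right, y down, z forward; pixel columns grow to the right and rows downward; lengths in m; the calibration is good to about 2 mm. A picture is of the moment at which its call begins. There is no depth.
- hand_in(): hands the job in; it is judged then, once.
The state is a dict: "t": time; "q": joint angles; "joint_vel": joint speeds; "joint_torque": joint torques, N m; "eef_pos": TCP position; "tool_rot": TCP orientation; "contact_force": force on the tool from outside, world axes, zero at the start; "torque": the same for the moment, N m; "gripper_width": opening from 0.0 (shut) to 1.0 (fully open); "grasp_force": force on a finger pad.
Only numpy, scipy, OpenCV 4.12 (cv2) and the standard library are available. Lean on these libraries where they do the work, as an engineer would, in place of code of your own. Each camera call takes 0.05 s, during which the arm holds its last target. There are 200 camera calls.

## Working session

There is one attempt and no reset: what is moved stays moved. The work goes in short steps, Python scripts to look and compute and a tool call to move; the robot and the scene stay as the last step left them, time stands still between calls to the robot, and variables do not carry over. Pictures are saved under pics/ and viewed, at most 10 in all, crops included, and the job is handed in when it is done.

Besides the shell and the picture viewer there is one more tool, called as name(argument=value, ...), one argument or row to a line, values as JSON. arm_command: Moves the arm, as the interface text tells. Its arguments: {"type":"object","properties":{"commands":{"type":"array","items":{"type":"number"}},"force":{"type":"number"}},"required":["commands"]}

```bash
mkdir -p pics; ls
cat > h.py <<'E'
import numpy as np, cv2
from station import get_obs, read_camera
def grab(n):
    c=read_camera(n); return c["img"],np.array(c["camera_matrix"]),np.array(c["pose"])
def ray(K,P,uv):
    d=P[:3,:3]@np.linalg.solve(K,[uv[0],uv[1],1.]); return P[:3,3],d/np.linalg.norm(d)
def onz(K,P,uv,z):
    o,d=ray(K,P,uv); return o+d*(z-o[2])/d[2]
def proj(K,P,X):
    c=K@(P[:3,:3].T@(np.array(X)-P[:3,3])); return c[:2]/c[2]
def tri(A,B):
    (o1,d1),(o2,d2)=A,B
    s=np.linalg.lstsq(np.c_[d1,-d2],o2-o1,rcond=None)[0]
    p,q=o1+s[0]*d1,o2+s[1]*d2; return (p+q)/2,np.linalg.norm(p-q)
E
python3 - <<'E'
from h import *
for n in("side","top"):
    i,K,P=grab(n); np.savez(f"{n}0.npz",i=i,K=K,P=P); cv2.imwrite(f"pics/{n}0.png",i[...,::-1]); print(n,K.round(1).tolist(),P.round(3).tolist())
print(get_obs())
E
```

```text
pics
side [[394.7, 0.0, 279.5], [0.0, 394.7, 210.4], [0.0, 0.0, 1.0]] [[0.949, -0.226, 0.22, 0.344], [-0.316, -0.67, 0.672, -0.468], [-0.004, -0.707, -0.707, 0.614], [0.0, 0.0, 0.0, 1.0]]
top [[408.8, 0.0, 283.3], [0.0, 408.8, 207.9], [0.0, 0.0, 1.0]] [[-0.001, -0.983, 0.186, 0.362], [-1.0, -0.002, -0.015, 0.08], [0.015, -0.186, -0.982, 0.969], [0.0, 0.0, 0.0, 1.0]]
{'t': 0.1, 'q': array([-1.25909535,  0.47772133,  0.02233714,  1.55634902, -0.01148226,
        1.10930607, -0.08309963]), 'joint_vel': array([-1.02976087e-03, -9.29175706e-05,  6.16762755e-04, -2.80276951e-03,
        9.14562701e-04,  2.26837642e-03,  1.05566080e-04]), 'joint_torque': array([ 4.89784550e-03, -5.97760105e+01,  1.61383934e+00, -2.81954420e+01,
        1.27958728e-02,  5.02384908e-03, -1.72630183e-05]), 'eef_pos': array([0.27490931, 0.61589574, 0.23042173]), 'tool_rot': array([-1.06452202e-04,  2.08346246e-01,  9.78054782e-01, -8.20922014e-04]), 'contact_force': array([-0.19170061,  0.12474116,  0.20220718]), 'torque': array([0.05548334, 0.04660329, 0.04345356]), 'grasp_force': 0.0, 'gripper_width': 1.001305163969247}
```

View pics/top0.png

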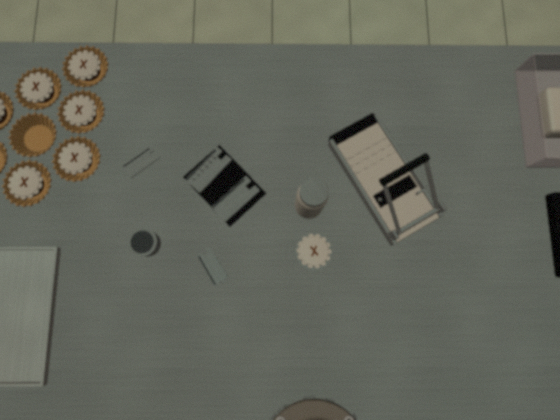

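View pics/side0.png

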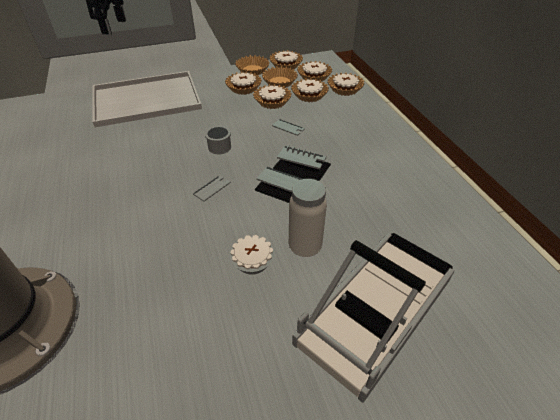

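The top view shows:
- the slicer at about (385,180), its hinge end at (420,220) and the foot bar at (405,168)
- the rest at (224,185), the jar at (312,198), the tart at (313,251) and the cutter at (144,243)

The blade candidates are two plates on the rest (top about (210,165) and (235,200); side (300,157) toothed and (280,180) plain) and two loose small slotted plates (top (140,160) and (212,266)). I'll enlarge these to confirm.

Run:
```python
from h import *
def crop(n,x,y,w,h,W,H):
    i=np.load(f"{n}0.npz")["i"][y:y+h,x:x+w,::-1]
    i=(255*(i/255.)**.55).astype(np.uint8)
    return cv2.resize(i,(W,H),interpolation=cv2.INTER_CUBIC)
a=crop("top",170,135,110,100,400,364); b=crop("side",180,110,160,100,400,250)
L=np.vstack([crop("top",174,140,100,75,400,300),crop("side",240,140,100,75,400,300)])
R=np.vstack([crop("top",325,105,124,93*1+47,400,300) if 0 else crop("top",310,105,160,140,400,300)[:, :],crop("side",290,230,180,160,400,300)])
cv2.imwrite("pics/crop0.png",np.hstack([L,R]))
```

```text
(no output)
```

View pics/crop0.png

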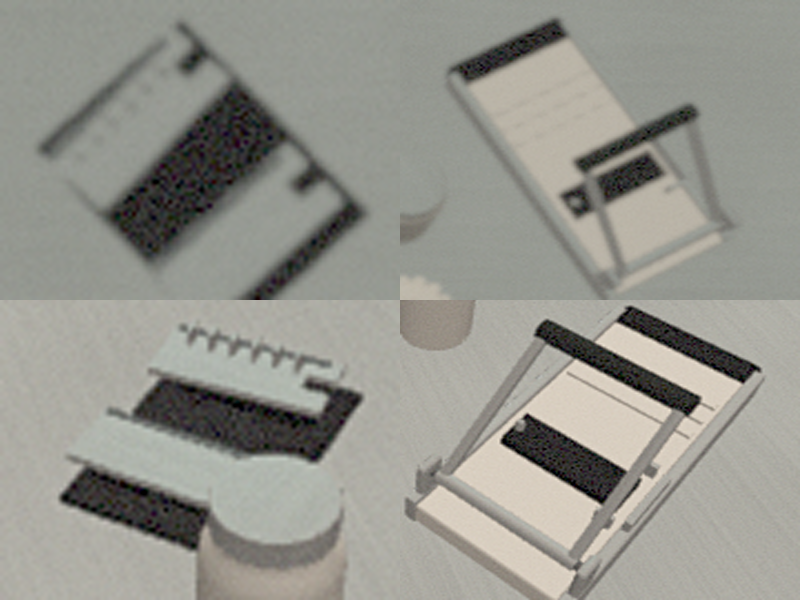

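```bash
python3 - <<'E'
from h import *
for n,rois in(("top",dict(rest=(174,135,100,95),slicer=(320,105,130,140))),("side",dict(rest=(240,140,100,75),slicer=(290,230,170,160)))):
    d=np.load(f"{n}0.npz"); i=d["i"]
    for k,(x,y,w,h) in rois.items():
        g=cv2.cvtColor(i[y:y+h,x:x+w],cv2.COLOR_RGB2GRAY); g=cv2.resize(g,None,fx=4,fy=4,interpolation=cv2.INTER_CUBIC); g=cv2.GaussianBlur(g,(0,0),2)
        print(n,k,np.percentile(g,[2,20,50,80,98]))
        m=(g<(45)).astype(np.uint8)
        cs,_=cv2.findContours(m,cv2.RETR_LIST,cv2.CHAIN_APPROX_NONE)
        for c in cs:
            if cv2.contourArea(c)<300: continue
            a=cv2.approxPolyDP(c,5,True)[:,0]/4.+[x-.375,y-.375]
            print(" area",cv2.contourArea(c)/16,a.round(1).tolist())
E
cat > pic.py <<'E'
from h import *
d=np.load("top0.npz");i=d["i"]
E
python3 - <<'E'
import sys; sys.path.insert(0,'.')
import os; os.chdir('.')
from h import *
i=np.load("top0.npz")["i"]
def c(x,y,w,h):
    g=cv2.cvtColor(i[y:y+h,x:x+w],cv2.COLOR_RGB2GRAY).astype(float)
    g=np.clip((g-20)/(115-20),0,1)*255
    return cv2.resize(g.astype(np.uint8),None,fx=8,fy=8,interpolation=cv2.INTER_CUBIC)
cv2.imwrite("pics/c1.png",c(176,138,98,72*1)[:, :]) if 0 else cv2.imwrite("pics/c1.png",cv2.resize(c(180,142,90,86),(628,600)))
E
```

```text
top rest [  9.  75.  98. 100. 102.]
 area 254.53125 [[263.6, 191.4], [259.1, 187.4], [259.1, 191.1], [227.1, 220.4], [227.6, 223.6], [230.4, 224.6], [264.1, 193.6]]
 area 36.28125 [[247.1, 184.9], [248.4, 187.4], [253.9, 184.6], [257.9, 186.1], [251.4, 179.4]]
 area 32.53125 [[201.9, 161.4], [184.1, 176.9], [186.4, 177.4]]
 area 910.6875 [[232.6, 159.6], [199.4, 192.9], [210.4, 204.9], [217.1, 201.6], [243.9, 175.6], [247.9, 175.9]]
 area 30.71875 [[222.4, 149.4], [218.6, 155.4], [219.9, 157.6], [226.1, 153.6]]
top slicer [ 12.  94.  99. 121. 138.]
 area 91.59375 [[382.9, 190.9], [374.6, 195.6], [377.1, 199.9], [378.6, 196.9], [381.4, 197.9], [381.4, 199.9], [378.1, 201.1], [380.6, 205.4], [386.6, 202.1]]
 area 306.0625 [[408.6, 176.4], [388.4, 187.6], [391.4, 198.9], [414.1, 186.1]]
 area 340.0 [[427.6, 155.4], [423.6, 154.1], [380.6, 179.1], [380.9, 182.6], [384.1, 185.1], [406.6, 170.9], [425.1, 161.9], [428.4, 158.4]]
 area 424.8125 [[375.9, 120.1], [372.9, 114.4], [370.6, 113.9], [329.9, 137.6], [337.6, 142.4]]
side rest [ 10.  81. 125. 129. 138.]
 area 360.40625 [[254.9, 188.6], [287.4, 201.9], [292.1, 195.1], [290.6, 191.4], [261.6, 181.1]]
 area 629.96875 [[273.1, 168.6], [298.6, 177.6], [318.6, 179.6], [329.6, 163.6], [316.9, 159.6], [316.6, 161.4], [321.9, 163.6], [320.4, 167.6], [317.4, 168.6], [280.4, 158.9]]
side slicer [  8.  88. 125. 173. 179.]
 area 1078.9375 [[346.4, 290.9], [345.1, 298.9], [343.4, 299.6], [340.6, 297.4], [335.4, 305.6], [381.1, 338.1], [390.9, 320.9]]
 area 889.84375 [[351.4, 244.6], [350.4, 248.6], [418.1, 291.1], [423.9, 284.9], [423.6, 280.9], [355.4, 240.4]]
 area 688.75 [[387.1, 240.1], [443.6, 273.6], [448.9, 267.4], [451.6, 266.9], [393.9, 233.1], [391.4, 233.9]]
```

View pics/c1.png

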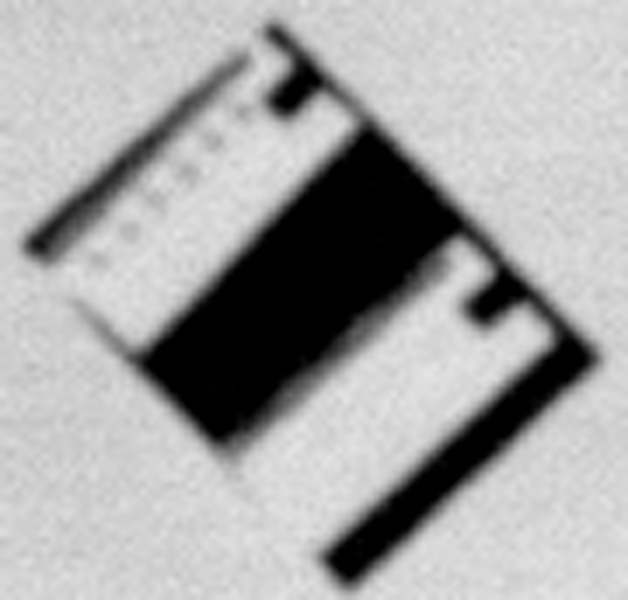

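The enlarged crop shows two plates on the rest. The upper-left one, around (210,165) in the full picture, has a row of dots, which are its teeth. The lower-right one, around (238,200), is smooth with its notch at about (250,185). The smooth one is the plain blade and its size fits; the loose ones look smaller. Next I'll measure.

```bash
cat >> h.py <<'E'
def edge(img,a,b,n=40,r=3.0):
    """subpixel edge line near segment a-b (max gradient), -> (point, dir)"""
    g=cv2.GaussianBlur(cv2.cvtColor(img,cv2.COLOR_RGB2GRAY).astype(np.float32),(0,0),.8)
    a,b=np.array(a,float),np.array(b,float); t=(b-a)/np.linalg.norm(b-a); nn=np.array([-t[1],t[0]])
    s=np.arange(-r,r+.01,.1); pts=a+np.linspace(0,1,n)[:,None]*(b-a)
    m=(pts[:,None]+s[None,:,None]*nn).astype(np.float32)
    G=np.abs(np.gradient(cv2.remap(g,m[...,0].copy(),m[...,1].copy(),cv2.INTER_CUBIC),axis=1))
    w=(G*(G>.6*G.max(1,keepdims=True))); e=pts+((w*s).sum(1)/w.sum(1))[:,None]*nn
    l=cv2.fitLine(e.astype(np.float32),cv2.DIST_HUBER,0,.01,.01).ravel().astype(float); return l[2:],l[:2]
def isec(A,B):
    s=np.linalg.solve(np.c_[A[1],-B[1]],B[0]-A[0]); return A[0]+s[0]*A[1]
E
cat > m1.py <<'E'
from h import *
np.set_printoptions(precision=4,suppress=True)
t=np.load("top0.npz");s=np.load("side0.npz")
Kt,Pt,Ks,Ps=t["K"],t["P"],s["K"],s["P"]
T=lambda X,Y:(180+X/6.978-.43,142+Y/6.978-.43)
eL=edge(t["i"],T(440,270),T(250,440)); eR=edge(t["i"],T(550,355),T(335,548))
eE=edge(t["i"],T(535,318),T(550,332),10,2)
s1=edge(t["i"],T(468,298),T(500,270),10,1.5); s2=edge(t["i"],T(494,322),T(522,298),10,1.5)
sb=edge(t["i"],T(470,303),T(486,322),8,2)
zb=.029
def W(l,z=zb):
    p=[onz(Kt,Pt,l[0]+k*l[1],z) for k in(-5,5)]; d=p[1]-p[0]; return p[0][:2],np.degrees(np.arctan2(d[1],d[0]))%180
for n,l in zip("eL eR eE s1 s2 sb".split(),(eL,eR,eE,s1,s2,sb)): print(n,l[0],l[1],"world",W(l))
C={"Rend":isec(eR,eE),"Lend":isec(eL,eE),"sb1":isec(s1,sb),"sb2":isec(s2,sb)}
for k,v in C.items(): print(k,v,onz(Kt,Pt,v,zb))
# side view of blade tail end, and slicer
fe=edge(s["i"],(257,179),(266.5,169),20,2); ne=edge(s["i"],(259,180.5),(288,190),30,2); 
print("side tail/near corner",isec(fe,ne),fe,ne)
def quad(i,c,r=2.5):
    c=[np.array(x) for x in c]; L=[edge(i,c[k]+.15*(c[(k+1)%4]-c[k]),c[k]+.85*(c[(k+1)%4]-c[k]),30,r) for k in range(4)]
    return [isec(L[k-1],L[k]) for k in range(4)]
q=quad(t["i"],[(374.6,195.6),(380.6,205.4),(414.1,186.1),(408.6,176.4)])
for v in q: print("pad top",v,onz(Kt,Pt,v,.042))
a=edge(s["i"],(348,292),(378,312)) ; b=edge(s["i"],(337,307),(372,332)); e=edge(s["i"],(345,292),(336,305),20,2)
c1,c2=isec(a,e),isec(b,e); print("pad side",c1,c2)
print("tri far",tri(ray(Kt,Pt,q[0]),ray(Ks,Ps,c1)),"near",tri(ray(Kt,Pt,q[1]),ray(Ks,Ps,c2)))
for A,B in(((381.8,182),(352.7,243.8)),((426.8,157),(422.2,284)),((404,169.5),(387,264))): print("foot",tri(ray(Kt,Pt,A),ray(Ks,Ps,B)))
E
python3 m1.py
```

```text
eL [227.5756 193.0878] [ 0.7438 -0.6684] world (array([0.5671, 0.2053]), np.float64(133.44156980810607))
eR [242.0564 206.194 ] [ 0.7392 -0.6734] world (array([0.5359, 0.1707]), np.float64(133.4509613817618))
eE [257.4026 188.0503] [0.706  0.7082] world (array([0.5961, 0.1353]), np.float64(44.52521688411122))
s1 [249.0298 182.3824] [ 0.7285 -0.685 ] world (array([0.5929, 0.1553]), np.float64(134.62609426780568))
s2 [252.3932 186.0222] [ 0.8099 -0.5866] world (array([0.5853, 0.1482]), np.float64(127.09101945552274))
sb [247.2293 187.0624] [0.6774 0.7356] world (array([0.5988, 0.159 ]), np.float64(42.397080331085334))
Rend [259.5778 190.232 ] [0.5823 0.1217 0.029 ]
Lend [245.9563 176.5692] [0.6155 0.1543 0.029 ]
sb1 [245.7553 185.4616] [0.5938 0.1544 0.029 ]
sb2 [248.7209 188.6821] [0.586  0.1473 0.029 ]
side tail/near corner [256.6879 178.8256] (array([260.5025, 173.7161]), array([ 0.5982, -0.8013])) (array([276.9462, 185.8847]), array([0.9443, 0.329 ]))
pad top [372.6032 195.4925] [ 0.5674 -0.142   0.042 ]
pad top [380.1806 207.1969] [ 0.5397 -0.1585  0.042 ]
pad top [415.9961 186.0784] [ 0.5903 -0.245   0.042 ]
pad top [408.6424 175.2579] [ 0.6164 -0.2292  0.042 ]
pad side [345.9877 289.283 ] [333.5311 305.2909]
tri far (array([ 0.5681, -0.142 ,  0.0429]), np.float64(0.0016394844329563664)) near (array([ 0.5398, -0.1599,  0.0354]), np.float64(0.0022664120677707874))
foot (array([ 0.5702, -0.135 ,  0.1545]), np.float64(0.0015805560504055687))
foot (array([ 0.626 , -0.2321,  0.1559]), np.float64(0.002860025883744184))
foot (array([ 0.5997, -0.1839,  0.1521]), np.float64(0.0022510599870354297))
```

```bash
cat > mv.py <<'E'
import sys; from h import *
from scipy.spatial.transform import Rotation as R
def go(x,y,z,yaw,turn=0):
    """tool shift / rotation vector to TCP x,y,z (world) with tool down and tool y at yaw deg; turn: force +1/-1 sense"""
    o=get_obs(); q=o["tool_rot"]; A=R.from_quat([q[1],q[2],q[3],q[0]])
    a=np.radians(yaw); Y=np.array([np.cos(a),np.sin(a),0]); Z=np.array([0,0,-1.]); B=R.from_matrix(np.c_[np.cross(Y,Z),Y,Z])
    d=A.inv().apply(np.array([x,y,z])-o["eef_pos"]); r=np.degrees((A.inv()*B).as_rotvec())
    print("shift",d.round(4),"rot",r.round(2),"| at",o["eef_pos"].round(4),"t",round(o["t"],1),"F",np.round(o["contact_force"],1),"w",round(o["gripper_width"],3),"q",np.round(o["q"],2))
if __name__=="__main__": go(*map(float,sys.argv[1:5]))
E
python3 mv.py .635 -.161 .28 -60
python3 - <<'E'
from h import *
s=np.load("side0.npz");t=np.load("top0.npz")
# check: predicted corners/pin in the pictures
c=np.array([.5611,.1779]);a=np.radians(-46.55);u=np.array([np.cos(a),np.sin(a)]);v=np.array([-u[1],u[0]])
for sx,sy in((-55,-24),(-55,24),(55,24),(55,-24)):
    p=np.r_[c+u*sx/1e3+v*sy/1e3,.029]; print(sx,sy,proj(t["K"],t["P"],p).round(1),proj(s["K"],s["P"],p).round(1))
for z in(.042,.052): print("pin",proj(t["K"],t["P"],[.5561,-.1547,z]).round(1),proj(s["K"],s["P"],[.5561,-.1547,z]).round(1))
E
```

```text
shift [-0.6455 -0.5628 -0.0486] rot [-4.0000e-02  1.1000e-01  1.2595e+02] | at [0.2749 0.6159 0.2304] t 0.1 F [-0.2  0.1  0.2] w 1.001 q [-1.26  0.48  0.02  1.56 -0.01  1.11 -0.08]
-55 -24 [224.9 222.3] [255.4 178.9]
-55 24 [211.1 207.5] [265.8 167.2]
55 24 [245.9 176.2] [308.1 181.5]
55 -24 [259.7 190.6] [298.8 194.3]
pin [378.2 200.3] [342.2 297.7]
pin [379.3 199.4] [342.8 294.4]
```

arm_command(
  commands=[0,0,-0.05,0,0,0,0,-0.645,-0.563,-0.05,0,0,126,0,-0.645,-0.563,-0.05,0,0,126,0,-0.645,-0.563,-0.05,0,0,126,0,-0.645,-0.563,-0.05,0,0,126,0,-0.645,-0.563,-0.05,0,0,126,0,-0.645,-0.563,-0.05,0,0,126,0,-0.645,-0.563,-0.05,0,0,126,0],
  force=40,
)

```text
t: 0.9
eef_pos: [0.4224, 0.2967, 0.2811]
tool_rot: [-0.0, 0.673, 0.74, -0.0]
contact_force: [1.4, -0.1, 0.3]
gripper_width: 0.003
grasp_force: 0.0
```

```bash
python3 mv.py .635 -.161 .28 -60
```

```text
shift [-0.4758  0.1683  0.001 ] rot [-2.000e-02  1.000e-02  6.544e+01] | at [0.4224 0.2967 0.2811] t 0.9 F [ 1.4 -0.1  0.3] w 0.003 q [-1.02  0.16  0.33  1.89 -0.06  1.1  -0.58]
```

arm_command(
  commands=[-0.476,0.168,0,0,0,65.4,0,-0.476,0.168,0,0,0,65.4,0,-0.476,0.168,0,0,0,65.4,0,-0.476,0.168,0,0,0,65.4,0,-0.476,0.168,0,0,0,65.4,0,-0.476,0.168,0,0,0,65.4,0,-0.476,0.168,0,0,0,65.4,0,-0.476,0.168,0,0,0,65.4,0],
)

```text
t: 1.7
eef_pos: [0.593, -0.0647, 0.2811]
tool_rot: [-0.0, 0.966, 0.26, -0.0]
contact_force: [1.3, 0.9, -0.1]
gripper_width: 0.0
grasp_force: 0.0
```

```bash
python3 mv.py .635 -.161 .28 -60;python3 mv.py .635 -.161 .13 -60
```

```text
shift [-0.012   0.1044  0.0011] rot [-0.02 -0.    0.12] | at [ 0.593  -0.0647  0.2811] t 1.7 F [ 1.3  0.9 -0.1] w 0.0 q [-0.53  0.36  0.71  1.73 -0.25  1.15 -0.8 ]
shift [-0.012   0.1045  0.1511] rot [-0.02 -0.    0.12] | at [ 0.593  -0.0647  0.2811] t 1.7 F [ 1.3  0.9 -0.1] w 0.0 q [-0.53  0.36  0.71  1.73 -0.25  1.15 -0.8 ]
```

arm_command(
  commands=[-0.012,0.1045,0,0,0,0,0,-0.012,0.1045,0,0,0,0,0,-0.012,0.1045,0,0,0,0,0,-0.012,0.1045,0.15,0,0,0,0,-0.012,0.1045,0.15,0,0,0,0,-0.012,0.1045,0.15,0,0,0,0,-0.012,0.1045,0.15,0,0,0,0,-0.012,0.1045,0.15,0,0,0,0],
)

```text
t: 2.5
eef_pos: [0.6349, -0.1591, 0.1316]
tool_rot: [-0.0, 0.965, 0.262, -0.001]
contact_force: [-0.1, 0.2, 0.9]
gripper_width: 0.006
grasp_force: 0.0
```

```bash
python3 mv.py .635 -.161 .13 -60
python3 - <<'E'
from h import *
out=[]
for n,(x,y,w,h) in(("top",(310,90,160,160)),("side",(290,190,200,200))):
    i,K,P=grab(n); i=(255*(i[y:y+h,x:x+w,::-1]/255.)**.6).astype(np.uint8); out.append(cv2.resize(i,(400,400)))
cv2.imwrite("pics/p1.png",np.hstack(out))
E
```

```text
shift [-0.0009  0.0017  0.0016] rot [-0.04  0.07  0.4 ] | at [ 0.6349 -0.1591  0.1316] t 2.5 F [-0.1  0.2  0.9] w 0.006 q [-0.28  0.62  0.62  1.72 -0.43  0.94 -0.53]
```

View pics/p1.png

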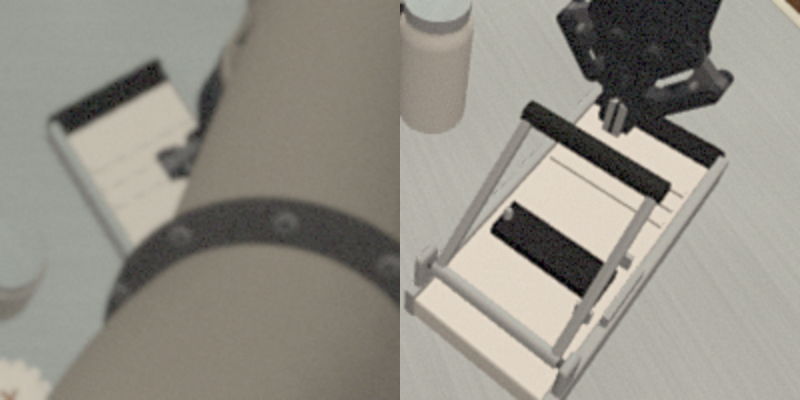

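The fingers are shut, behind the foot bar and between the side bars (side view, about pixel (397,248)). Pushing now.

arm_command(
  commands=[-0.02,0,0,0,0,0,0,-0.035,0,-0.008,0,0,0,0,-0.05,0,-0.018,0,0,0,0,-0.065,0,-0.027,0,0,0,0,-0.08,0,-0.034,0,0,0,0,-0.095,0,-0.04,0,0,0,0,-0.11,0,-0.043,0,0,0,0,-0.125,0,-0.044,0,0,0,0],
)

```text
t: 3.4
eef_pos: [0.5265, -0.2235, 0.1763]
tool_rot: [0.0, 0.965, 0.262, 0.001]
contact_force: [2.9, 1.2, 1.0]
gripper_width: 0.001
grasp_force: 1.2
```

arm_command(
  commands=[-0.015,0,0,0,0,0,0,-0.03,0,0.002,0,0,0,0,-0.045,0,0.005,0,0,0,0,-0.06,0,0.01,0,0,0,0,-0.06,0,0.01,0,0,0,0],
)

```text
t: 3.9
eef_pos: [0.4721, -0.2543, 0.1642]
tool_rot: [-0.001, 0.966, 0.26, -0.002]
contact_force: [-0.4, -0.2, -0.4]
gripper_width: -0.001
grasp_force: 0.0
```

Run:
```python
from h import *
o=get_obs(); print(o["eef_pos"],o["contact_force"],o["q"].round(2))
e=(o["eef_pos"][:2]-[.5785,-.1937])@[.866,.5]; print("slicer x",e)
i,K,P=grab("side"); np.savez("side1.npz",i=i,K=K,P=P)
g=cv2.resize((255*(i[150:400,240:480,::-1]/255.)**.6).astype(np.uint8),(576,600)); cv2.imwrite("pics/p2.png",g)
```

```text
[ 0.47209159 -0.25429418  0.16416128] [-0.35683973 -0.21378197 -0.39224569] [-0.18  0.4   0.7   1.99 -0.33  0.88 -0.34]
slicer x -0.12244676962647406
```

View pics/p2.png

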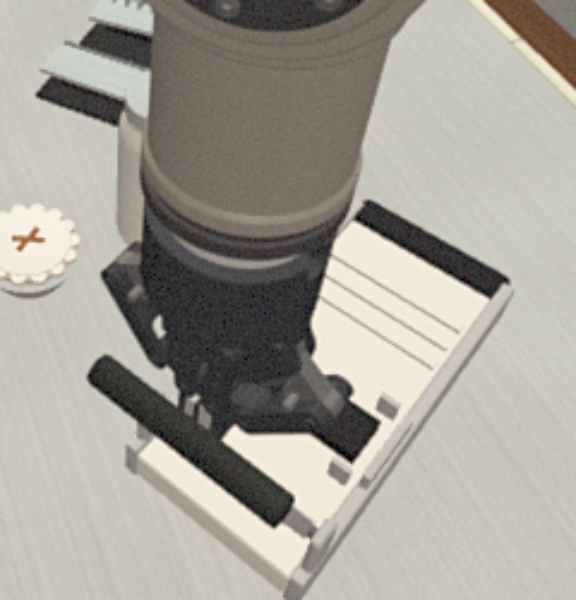

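The leg is past vertical and still being pushed: the foot bar runs from (100,370) to (285,505) in the crop. I'll push on slowly until the force shows the stop.

arm_command(
  commands=[-0.008,0,0.003,0,0,0,0,-0.014,0,0.005,0,0,0,0,-0.018,0,0.006,0,0,0,0,-0.018,0,0.006,0,0,0,0],
)

```text
t: 4.35
eef_pos: [0.4614, -0.2609, 0.1593]
tool_rot: [-0.0, 0.965, 0.263, 0.001]
contact_force: [6.3, 3.0, -2.2]
gripper_width: 0.001
grasp_force: 3.0
```

Run:
```python
from h import *
o=get_obs(); print(o["eef_pos"],o["contact_force"])
e=(o["eef_pos"][:2]-[.5785,-.1937])@[.866,.5]; print("slicer x",e)
i,K,P=grab("side"); x0=240
g=cv2.cvtColor(i,cv2.COLOR_RGB2GRAY)
# predicted foot ends at stop vs short of it
u=np.array([.866,.5]);v=np.array([-.5,.866])
for th in(1.95,2.03,2.1):
    f=np.r_[0,0,.06+.14*np.sin(th)]; c=np.array([.5785,-.1937])+u*(-.085+.14*np.cos(th))
    print(th,[proj(K,P,np.r_[c+v*s,f[2]]).round(1).tolist() for s in(.058,-.058)])
m=(cv2.GaussianBlur(g,(0,0),1)<45).astype(np.uint8)
for c in cv2.findContours(m,0,2)[0]:
    if cv2.contourArea(c)>300: print(cv2.contourArea(c),cv2.approxPolyDP(c,2,True)[:,0].tolist()[:14])
```

```text
[ 0.46138227 -0.26091106  0.15930625] [ 6.33600537  3.01718464 -2.21641232]
slicer x -0.13502948185104566
1.95 [[282.6, 297.5], [361.4, 357.4]]
2.03 [[277.1, 304.8], [355.7, 366.0]]
2.1 [[272.5, 311.4], [350.7, 373.6]]
7485.5 [[290, 236], [290, 269], [280, 270], [276, 276], [296, 309], [306, 313], [308, 327], [279, 308], [276, 308], [271, 316], [347, 378], [354, 371], [354, 366], [325, 342]]
550.0 [[389, 239], [443, 272], [450, 266], [394, 234]]
2224.0 [[421, 115], [421, 128], [559, 260], [559, 239]]
9112.5 [[289, 87], [278, 103], [275, 123], [284, 148], [295, 161], [318, 175], [336, 179], [360, 176], [380, 162], [388, 146], [388, 125], [380, 106], [365, 90], [348, 80]]
```

The leg is at its stop. The foot ends at (274,312) and (351,372) match the prediction for 2.1 rad, and the push force is 7 N. Backing off and rising.

arm_command(
  commands=[0.04,0,0,0,0,0,0,0.06,0,-0.03,0,0,0,0,0.07,0,-0.08,0,0,0,0,0.07,0,-0.12,0,0,0,0,0.07,0,-0.12,0,0,0,0],
)

```text
t: 4.9
eef_pos: [0.523, -0.2285, 0.2847]
tool_rot: [0.002, 0.965, 0.262, 0.004]
contact_force: [-1.0, 0.3, -0.4]
gripper_width: -0.004
grasp_force: 0.0
```

```bash
python3 mv.py .561 .178 .28 43.45
```

```text
shift [ 0.2384 -0.3314  0.0039] rot [ 5.9000e-01  1.0000e-01 -1.0305e+02] | at [ 0.523  -0.2285  0.2847] t 4.9 F [-1.   0.3 -0.4] w -0.004 q [-0.3   0.3   0.76  1.79 -0.23  1.13 -0.5 ]
```

arm_command(
  commands=[0.238,-0.331,0,0.5,0,-103,0.8,0.238,-0.331,0,0.5,0,-103,0.8,0.238,-0.331,0,0.5,0,-103,0.8,0.238,-0.331,0,0.5,0,-103,0.8,0.238,-0.331,0,0.5,0,-103,0.8,0.238,-0.331,0,0.5,0,-103,0.8,0.238,-0.331,0,0.5,0,-103,0.8,0.238,-0.331,0,0.5,0,-103,0.8],
)

```text
t: 5.7
eef_pos: [0.557, 0.173, 0.2786]
tool_rot: [-0.003, 0.646, 0.763, -0.001]
contact_force: [0.1, 0.3, -0.3]
gripper_width: 0.802
grasp_force: 0.0
```

```bash
python3 mv.py .561 .178 .12 43.45
python3 - <<'E'
from h import *
i,K,P=grab("side"); m=(cv2.GaussianBlur(cv2.cvtColor(i,cv2.COLOR_RGB2GRAY),(0,0),1)<45).astype(np.uint8)
for c in cv2.findContours(m,0,2)[0]:
    x,y,w,h=cv2.boundingRect(c)
    if cv2.contourArea(c)>150 and y>210: print(cv2.contourArea(c),cv2.approxPolyDP(c,2,True)[:,0].tolist()[:12])
E
```

```text
shift [0.0038 0.0057 0.1586] rot [ -0.26  -0.25 -33.97] | at [0.557  0.173  0.2786] t 5.7 F [ 0.1  0.3 -0.3] w 0.802 q [-0.7   0.3   0.38  1.74 -0.12  1.13 -0.13]
1463.5 [[273, 310], [271, 317], [345, 378], [355, 371], [350, 361], [279, 307]]
1128.0 [[346, 292], [346, 298], [341, 298], [336, 305], [386, 341], [396, 325]]
1517.5 [[0, 265], [0, 326], [7, 327], [0, 331], [0, 342], [27, 322], [35, 301], [32, 286], [44, 281], [31, 283], [26, 279], [31, 291]]
605.5 [[388, 240], [442, 272], [450, 267], [395, 234]]
```

arm_command(
  commands=[0.004,0.0055,0,0,0,-34,0.8,0.004,0.0055,0,0,0,-34,0.8,0.004,0.0055,0.05,0,0,-34,0.8,0.004,0.0055,0.1,0,0,-34,0.8,0.004,0.0055,0.15,0,0,-34,0.8,0.004,0.0055,0.16,0,0,-34,0.8,0.004,0.0055,0.2,0,0,-34,0.8,0.004,0.0055,0.2,0,0,-34,0.8],
)

```text
t: 6.55
eef_pos: [0.5587, 0.1757, 0.0764]
tool_rot: [-0.005, 0.398, 0.917, -0.003]
contact_force: [-1.2, -0.9, 0.3]
gripper_width: 0.802
grasp_force: 0.0
```

```bash
python3 mv.py .561 .178 .012 43.45
python3 - <<'E'
from h import *
out=[]
i,K,P=grab("side"); g=cv2.resize((255*(i[100:230,230:370,::-1]/255.)**.6).astype(np.uint8),(646,600)); cv2.imwrite("pics/p3.png",g)
E
```

```text
shift [-0.0003  0.0038  0.0643] rot [-0.51 -0.42 -0.35] | at [0.5587 0.1757 0.0764] t 6.5 F [-1.2 -0.9  0.3] w 0.802 q [-0.57  0.53  0.22  1.9  -0.17  0.74  0.49]
```

View pics/p3.png

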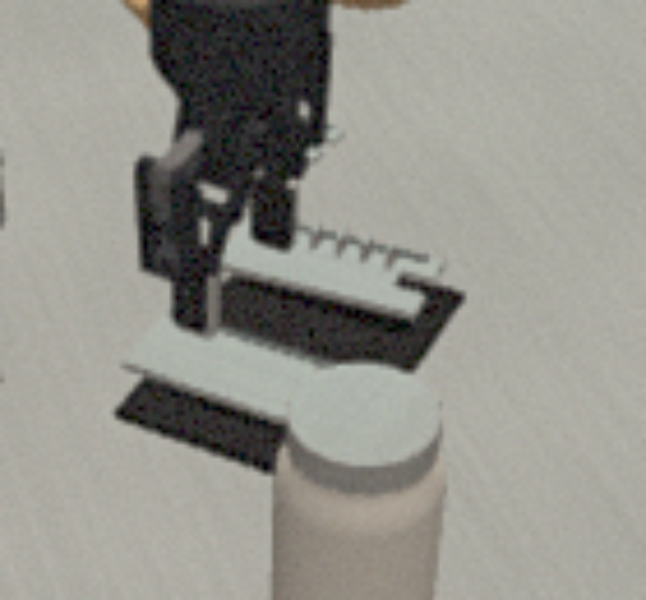

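The open fingers straddle the plain blade from above: near finger at about (195,330) in the crop, far finger at (275,245). Going down.

arm_command(
  commands=[0,0.004,0,-0.5,-0.4,0,0.8,0,0.004,0.02,-0.5,-0.4,-0.3,0.8,0,0.004,0.04,-0.5,-0.4,-0.3,0.8,0,0.004,0.055,-0.5,-0.4,-0.3,0.8,0,0.004,0.064,-0.5,-0.4,-0.3,0.8,0,0.004,0.064,-0.5,-0.4,-0.3,0.8],
)

```text
t: 7.2
eef_pos: [0.5639, 0.1799, 0.0152]
tool_rot: [0.002, 0.395, 0.919, 0.003]
contact_force: [0.3, -0.7, 0.1]
gripper_width: 0.8
grasp_force: 0.0
```

```bash
python3 mv.py .561 .178 .012 43.45
```

```text
shift [ 0.0006 -0.0034  0.0031] rot [ 0.36  0.1  -0.01] | at [0.5639 0.1799 0.0152] t 7.2 F [ 0.3 -0.7  0.1] w 0.8 q [-0.55  0.63  0.19  1.92 -0.19  0.61  0.51]
```

arm_command(
  commands=[0,-0.002,0.002,0,0,0,0.8,0,-0.002,0.002,0,0,0,0.8,0,-0.002,0.002,0,0,0,0.45,0,-0.002,0.002,0,0,0,0.45,0,-0.002,0.002,0,0,0,0.4,0,-0.002,0.002,0,0,0,0.4,0,-0.002,0.002,0,0,0,0.4,0,-0.002,0.002,0,0,0,0.4],
  force=40,
)

```text
t: 8.0
eef_pos: [0.563, 0.1787, 0.0141]
tool_rot: [0.003, 0.395, 0.919, 0.003]
contact_force: [-1.1, -0.6, 5.1]
gripper_width: 0.548
grasp_force: 40.7
```

```bash
python3 mv.py .561 .178 .012 43.45
```

```text
shift [ 0.0009 -0.002   0.0021] rot [ 0.46  0.13 -0.01] | at [0.563  0.1787 0.0141] t 8.0 F [-1.1 -0.6  5.1] w 0.548 q [-0.55  0.63  0.18  1.92 -0.19  0.6   0.52]
```

arm_command(
  commands=[0,0,-0.02,0,0,0,0.4,0,0,-0.06,0,0,0,0.4,0,0,-0.1,0,0,0,0.4,0,0,-0.14,0,0,0,0.4,0,0,-0.18,0,0,0,0.4,0,0,-0.22,0,0,0,0.4,0,0,-0.24,0,0,8,0.4,0,0,-0.24,0,0,16,0.4],
)

```text
t: 8.8
eef_pos: [0.5626, 0.1781, 0.257]
tool_rot: [0.003, 0.522, 0.853, 0.006]
contact_force: [0.6, 0.3, -2.4]
gripper_width: 0.55
grasp_force: 42.4
```

```bash
python3 mv.py .578 -.193 .25 -60
python3 - <<'E'
from h import *
np.set_printoptions(precision=4,suppress=True)
# refine bed from side view with the leg out of the way
i,K,P=grab("side"); np.savez("side2.npz",i=i,K=K,P=P)
c=[np.array(x,float) for x in((346,291),(335,305.5),(386.5,342),(397.5,325))]
L=[edge(i,c[k]+.2*(c[(k+1)%4]-c[k]),c[k]+.8*(c[(k+1)%4]-c[k]),30,2.5) for k in range(4)]
q=np.array([isec(L[k-1],L[k]) for k in range(4)]); W=np.array([onz(K,P,v,.042) for v in q])
print(q.round(1),W,"centre",W.mean(0)); d=W[2]-W[1]; e=W[3]-W[0]; print(np.degrees([np.arctan2(d[1],d[0]),np.arctan2(e[1],e[0])]),np.linalg.norm(d),np.linalg.norm(e),np.linalg.norm(W[0]-W[1]))
E
```

```text
shift [-0.3373 -0.1554  0.0048] rot [ 0.59 -0.59 87.1 ] | at [0.5626 0.1781 0.257 ] t 8.8 F [ 0.6  0.3 -2.4] w 0.55 q [-0.67  0.31  0.33  1.76 -0.11  1.07  0.17]
[[346.  289.4]
 [333.2 305.1]
 [386.4 343.2]
 [399.3 325.6]] [[ 0.5693 -0.1417  0.042 ]
 [ 0.536  -0.1629  0.042 ]
 [ 0.5862 -0.2499  0.042 ]
 [ 0.6202 -0.2302  0.042 ]] centre [ 0.5779 -0.1962  0.042 ]
[-60.0071 -60.103 ] 0.10036357753288788 0.10205788889695912 0.03947899993161005
```

arm_command(
  commands=[-0.337,-0.155,0,0.5,-0.5,87,0.4,-0.337,-0.155,0,0.5,-0.5,87,0.4,-0.337,-0.155,0,0.5,-0.5,87,0.4,-0.337,-0.155,0,0.5,-0.5,87,0.4,-0.337,-0.155,0,0.5,-0.5,87,0.4,-0.337,-0.155,0,0.5,-0.5,87,0.4,-0.337,-0.155,0,0.5,-0.5,87,0.4,-0.337,-0.155,0,0.5,-0.5,87,0.4],
)

```text
t: 9.65
eef_pos: [0.5767, -0.1989, 0.2518]
tool_rot: [0.002, 0.913, 0.408, -0.002]
contact_force: [-0.7, -0.1, -2.0]
gripper_width: 0.545
grasp_force: 42.4
```

```bash
python3 mv.py .578 -.193 .2 -150
```

```text
shift [ 0.0055 -0.0031  0.0518] rot [  0.36   0.12 108.12] | at [ 0.5767 -0.1989  0.2518] t 9.7 F [-0.7 -0.1 -2. ] w 0.545 q [-0.29  0.41  0.69  1.73 -0.28  1.1  -0.24]
```

arm_command(
  commands=[0,0,0,0,0,68,0.4,0,0,0,0,0,68,0.4,0,0,0,0,0,68,0.4,0,0,0,0,0,68,0.4,0,0,0,0,0,68,0.4,0,0,0,0,0,68,0.4,0,0,0,0,0,68,0.4,0,0,0,0,0,68,0.4],
)

```text
t: 10.45
eef_pos: [0.578, -0.1923, 0.2512]
tool_rot: [0.001, 0.986, -0.169, -0.001]
contact_force: [-0.8, 0.2, -2.2]
gripper_width: 0.545
grasp_force: 42.4
```

```bash
python3 mv.py .578 -.193 .12 -150
```

```text
shift [0.0005 0.0003 0.1312] rot [ 0.2   0.07 40.51] | at [ 0.578  -0.1923  0.2512] t 10.4 F [-0.8  0.2 -2.2] w 0.545 q [-0.48  0.51  0.98  1.74 -0.46  1.15 -1.27]
```

arm_command(
  commands=[0,0,0,0,0,40.5,0.4,0,0,0,0,0,40.5,0.4,0,0,0,0,0,40.5,0.4,0,0,0.05,0,0,40.5,0.4,0,0,0.1,0,0,40.5,0.4,0,0,0.15,0,0,40.5,0.4,0,0,0.15,0,0,40.5,0.4,0,0,0.15,0,0,40.5,0.4],
)

```text
t: 11.25
eef_pos: [0.5781, -0.1934, 0.1023]
tool_rot: [0.002, 0.867, -0.498, -0.001]
contact_force: [-0.2, -0.2, -1.7]
gripper_width: 0.548
grasp_force: 43.1
```

```bash
python3 mv.py .579 -.194 .06 -150
python3 - <<'E'
from h import *
i,K,P=grab("side"); np.savez("side3.npz",i=i,K=K,P=P)
g=cv2.resize((255*(i[240:370,300:450,::-1]/255.)**.6).astype(np.uint8),(692,600)); cv2.imwrite("pics/p4.png",g)
i,K,P=grab("top"); np.savez("top3.npz",i=i,K=K,P=P)
E
```

```text
shift [ 0.0009 -0.0007  0.0423] rot [ 0.22 -0.04  0.25] | at [ 0.5781 -0.1934  0.1023] t 11.2 F [-0.2 -0.2 -1.7] w 0.548 q [-0.45  0.75  0.99  1.87 -0.76  0.96 -1.72]
```

View pics/p4.png

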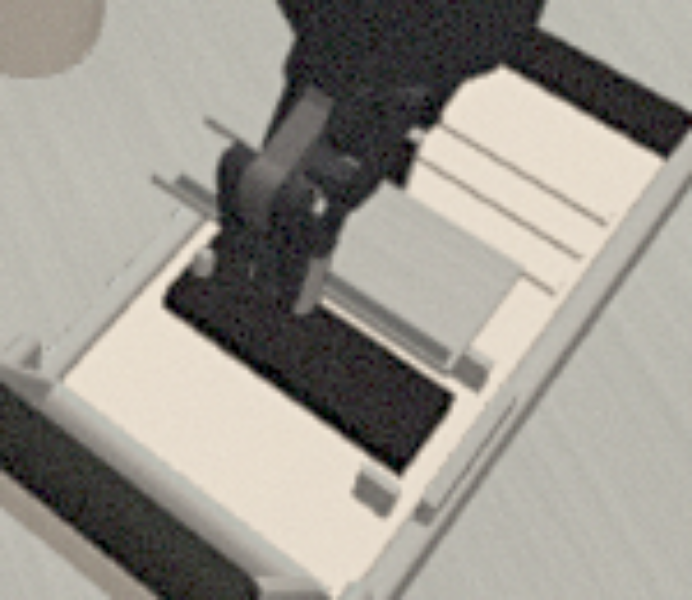

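Run:
```python
from h import *
np.set_printoptions(precision=4,suppress=True)
s=np.load("side3.npz");K,P=s["K"],s["P"]
S=lambda X,Y:(300+X*150/692-.4,240+Y*130/600-.4)
u=np.array([-.5,.866]);v=np.array([-.866,-.5]);tcp=np.array([.5781,-.1934])
for n,X in(("tail-near",(447,355)),("tail-far",(525,266)),("notch-near",(153,178)),("notch-far",(205,120))):
    w=onz(K,P,S(*X),.117)[:2]-tcp; print(n,"along u",w@u,"across",w@v)
te=edge(s["i"],S(455,345),S(515,278),20,2)
w=[onz(K,P,te[0]+k*te[1],.117)[:2]-tcp for k in(-6,6)]; print("tail edge u",[x@u for x in w])
le=edge(s["i"],S(340,285),S(435,345),20,2);fe=edge(s["i"],S(400,195),S(510,255),20,2)
for n,l in(("near",le),("far",fe)): w=[onz(K,P,l[0]+k*l[1],.117)[:2]-tcp for k in(-8,8)]; print(n,[(x@u,x@v) for x in w])
# pin now, side + first top
p=onz(K,P,S(203,262),.047); print("pin side",p)
t=np.load("top0.npz"); print("pin top",onz(t["K"],t["P"],(379.8,199.0),.047))
```

```text
tail-near along u -0.05182653218927948 across 0.01913296886168825
tail-far along u -0.05438394324747865 across -0.024896006939543858
notch-near along u 0.053486845714237514 across 0.025584057714037996
notch-far along u 0.05432735468770825 across -0.005233944451602888
tail edge u [np.float64(-0.05483923762305901), np.float64(-0.055474385029196695)]
near [(np.float64(-0.01636632539388385), np.float64(0.0172578148652925)), (np.float64(-0.03826478728734404), np.float64(0.01710849252443356))]
far [(np.float64(-0.018643593457764823), np.float64(-0.02444561620327041)), (np.float64(-0.041238140789308514), np.float64(-0.024535649347953818))]
pin side [ 0.5576 -0.1558  0.047 ]
pin top [ 0.5581 -0.1572  0.047 ]
```

The blade is centred in the grip. Its prong tips are at (153,178) and (205,120) in the crop and its tail edge runs from (447,355) to (525,266). The pin, at (203,262), is on the notch side. Lowering to just above the pin.

arm_command(
  commands=[0.0013,-0.0013,0.02,0.2,0,0.2,0.4,0.0013,-0.0013,0.04,0.2,0,0.2,0.4,0.0013,-0.0013,0.055,0.2,0,0.2,0.4,0.0013,-0.0013,0.055,0.2,0,0.2,0.4,0.0013,-0.0013,0.055,0.2,0,0.2,0.4,0.0013,-0.0013,0.055,0.2,0,0.2,0.4],
)

```text
t: 11.95
eef_pos: [0.5811, -0.1943, 0.0486]
tool_rot: [-0.0, 0.866, -0.5, 0.002]
contact_force: [0.0, 0.1, -2.0]
gripper_width: 0.545
grasp_force: 43.1
```

```bash
python3 mv.py .5795 -.1945 .032 -150
```

```text
shift [-0.0007  0.0016  0.0166] rot [-0.16 -0.18 -0.01] | at [ 0.5811 -0.1943  0.0486] t 11.9 F [ 0.   0.1 -2. ] w 0.545 q [-0.4   0.81  0.91  1.89 -0.84  0.87 -1.67]
```

arm_command(
  commands=[-0.0005,0.001,0.004,0,0,0,0.4,-0.0005,0.001,0.008,0,0,0,0.4,-0.0005,0.001,0.011,0,0,0,0.4,-0.0005,0.001,0.013,0,0,0,0.4,-0.0005,0.001,0.015,0,0,0,0.4,-0.0005,0.001,0.015,0,0,0,0.4],
)

```text
t: 12.55
eef_pos: [0.5792, -0.1939, 0.0324]
tool_rot: [-0.0, 0.866, -0.5, 0.001]
contact_force: [-2.2, 1.4, 1.7]
gripper_width: 0.544
grasp_force: 43.4
```

```bash
python3 mv.py .5795 -.1945 .032 -150
```

```text
shift [0.0007 0.     0.0004] rot [-0.09 -0.07 -0.02] | at [ 0.5792 -0.1939  0.0324] t 12.6 F [-2.2  1.4  1.7] w 0.544 q [-0.39  0.83  0.89  1.9  -0.86  0.85 -1.66]
```

arm_command(
  commands=[0,0,0.001,0,0,0,0.4,0,0,0.001,0,0,0,0.4,0,0,0.001,0,0,0,0.66,0,0,0.001,0,0,0,0.66,0,0,0.001,0,0,0,0.66],
)

```text
t: 13.05
eef_pos: [0.5794, -0.1939, 0.0311]
tool_rot: [-0.0, 0.866, -0.5, 0.001]
contact_force: [0.3, 0.3, -0.4]
gripper_width: 0.656
grasp_force: 0.0
```

arm_command(
  commands=[0,0,-0.02,0,0,0,0.66,0,0,-0.06,0,0,0,0.66,0,0,-0.11,0,0,0,0.66,0,0,-0.16,0,0,0,0.66,0.05,0.1,-0.2,0,0,0,0.66,0.2,0.1,-0.2,0,0,0,0.66,0.25,0.1,-0.2,0,0,0,0.66,0.25,0.1,-0.2,0,0,0,0.66],
)

```text
t: 13.85
eef_pos: [0.5923, -0.3785, 0.2256]
tool_rot: [-0.0, 0.866, -0.5, 0.002]
contact_force: [1.0, 0.4, 0.4]
gripper_width: 0.657
grasp_force: 0.0
```

Run:
```python
from h import *
o=get_obs(); print(o["eef_pos"],o["contact_force"])
out=[]
for n,(x,y,w,h) in(("top",(310,100,150,150)),("side",(260,230,200,200))):
    i,K,P=grab(n); np.savez(n+"4.npz",i=i,K=K,P=P); out.append(cv2.resize((255*(i[y:y+h,x:x+w,::-1]/255.)**.6).astype(np.uint8),(400,400),interpolation=cv2.INTER_CUBIC))
cv2.imwrite("pics/p5.png",np.hstack(out))
```

```text
[ 0.59227254 -0.37854355  0.2256033 ] [0.98252898 0.37642755 0.39389083]
```

View pics/p5.png

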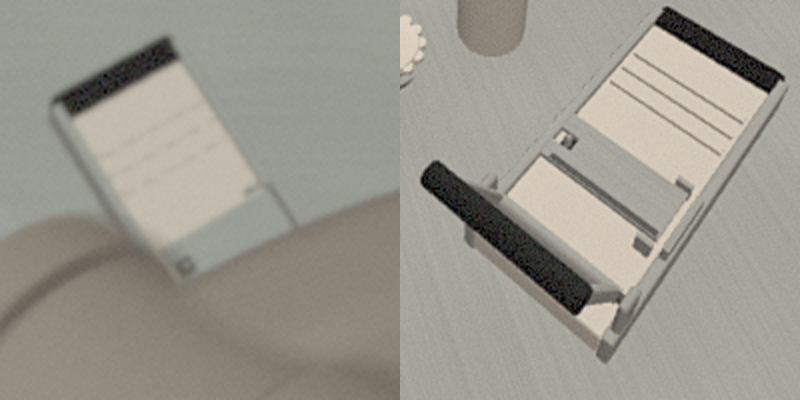

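The blade lies in the bed between the cheeks, with the pin visible inside the notch (side crop (566,140)). The leg is at its stop. One numeric check of flatness and of the leg.

Run:
```python
from h import *
s=np.load("side4.npz");K,P,i=s["K"],s["P"],s["i"]
u=np.array([-.5,.866]);v=np.array([.866,.5]);c=np.array([.5795,-.1942])
C={k:proj(K,P,np.r_[c+u*a+v*b,.047]) for k,(a,b) in dict(nf=(.055,.024),nn=(.055,-.024),tn=(-.055,-.024),tf=(-.055,.024)).items()}
print({k:x.round(1).tolist() for k,x in C.items()})
for a,b,f in(("nf","tf",(.1,.75)),("nn","tn",(.1,.7)),("nf","nn",(.1,.3)),("nf","nn",(.7,.95)),("tf","tn",(.3,.7))):
    A,B=C[a]+f[0]*(C[b]-C[a]),C[a]+f[1]*(C[b]-C[a]); l=edge(i,A,B,30,3); n=np.array([-l[1][1],l[1][0]])
    print(a,b,"px offset at ends",[(round(float((l[0]-q)@n),2)) for q in(A,B)], "mm:",[round(1000*float(np.linalg.norm(onz(K,P,q+n*((l[0]-q)@n),.047)-onz(K,P,q,.047))),1) for q in(A,B)])
m=(cv2.GaussianBlur(cv2.cvtColor(i,cv2.COLOR_RGB2GRAY),(0,0),1)<45).astype(np.uint8)
for q in cv2.findContours(m,0,2)[0]:
    x,y,w,h=cv2.boundingRect(q)
    if cv2.contourArea(q)>900 and 250<x<300 and y>290: print(cv2.approxPolyDP(q,2,True)[:,0].tolist())
```

```text
{'nf': [346.4, 283.8], 'nn': [329.7, 302.1], 'tn': [388.3, 344.0], 'tf': [404.1, 322.4]}
nf tf px offset at ends [-0.41, -0.21] mm: [0.8, 0.4]
nn tn px offset at ends [1.22, 1.25] mm: [2.3, 2.2]
nf nn px offset at ends [-0.9, -1.34] mm: [1.6, 2.4]
nf nn px offset at ends [-2.11, 0.96] mm: [3.5, 1.6]
tf tn px offset at ends [0.71, 0.74] mm: [1.0, 1.1]
[[272, 311], [271, 317], [345, 378], [355, 371], [351, 362], [279, 307]]
```

```bash
python3 -c "
from station import hand_in; print(hand_in())"
```

```text
the job is handed in; nothing more can be done
None
```

I pushed the leg out to its stop, laid the plain blade flat in the bed with its notch over the pin, let go, backed the arm clear, and handed the job in; the station gave no verdict.

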